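# Wind the screw jack up to the gauge

## Robot

A 6-joint arm with a two-finger parallel gripper is mounted at the origin on a cart in front of the work surface, level with it; the furniture and walls round the work are solid. World frame = base frame: x ahead of the robot, y to its left, z up, the work surface at z = 0. Lengths are in m, angles in rad, forces in N, time in s.
With the tool pointing down it reaches from about 0.25 to 0.725 m from the base axis. Payload 9.7 kg.
Tool frame: the origin (TCP) lies between the finger pads; the fingertips stand 17 mm ahead of it and the grasp point (between the pads) lies 2 mm behind it (ctrl.tip_extent is the distance from the TCP to the fingertips, in m); z points along the fingers, y is the line along which they close (so a half turn about z gives the same grasp; the last joint's range is limited). The gripper opens to 85 mm and grips with 20 to 120 N. Pads are 22 mm wide; open, the fingers measure 114 mm over their backs; the gripper's body (76 mm by 85 mm) begins 54 mm behind the grasp point. The pads swing forward as they close: fully open they stand 13 mm farther back than shut.
Start: joints at [-1.304, 0.087, 0.176, 1.66, 0, 1.571], TCP at [0.145, -0.531, 0.248] pointing down, gripper open.
Joint ranges: [-3.13, 3.13], [-0.85, 1.81], [-1.15, 1.24], [-2.2, 2.28], [-1.44, 1.52], [-3.14, 3.14]. Speed limits (rad/s): [2.22, 2.22, 2.57, 3.14, 3.14, 3.14].

## Interface

Orientations are given as a 3x3 rotation matrix whose columns are the frame's x, y, z axes.
In Python, from station import ctrl gives the robot as it stands. The module is installed in compiled form; this text tells all that it offers.
- The arm moves only by the tool drive_tool, never from a script. Its argument "commands" is text: rows parted by semicolons, each of 4 numbers parted by spaces: the shift along the tool's x, y, z in m, then the turn about the tool's z in degrees. In form: tx ty tz roll; .... A call has 1 to 20 rows; each row shifts and turns the commanded pose from where the row before left it, along the tool's axes as they then stand; what a row does not reach is not made up. A row lasts 1/12 s, in which the tool goes at most 41.7 mm and 7.16 degrees, less where a joint would pass 70% of its speed; a pose out of reach is approached as far as the arm can. A call is refused whole if a number of a shift passes 0.0417 or a number of a turn 7.16, either way. A call with a gripper value outside its range is refused whole. "grip" is the opening, from 0 (shut) to 1 (fully open), set as the call begins (left out, the last holds). The fingers move at their own pace and stop on an object; "grip_force" is the grip in N (left out, the last holds). Time passes only in rows, so rows that do not move let the fingers close. It gives the time, the measured TCP pose, the force, the opening and the grip force at its end, in the units of the state.
- ctrl.get_obs(): the state, without advancing time (a new reading comes with each control period).
- ctrl.snapshot(name): name is "scene" or "top" or "wrist"; returns a dict with "image" (480x640x3 uint8, blue, green, red), "vfov" (degrees; the focal length in pixels is half the picture's height over the tangent of half this angle, whatever the lens; pixels are square), "cx", "cy" (the principal point, pixels), "pose" (4x4, takes a point from camera to world coordinates). Camera axes: x right, y down, z forward; pixel columns grow to the right and rows downward; lengths in m; the calibration is good to about 2 mm. A picture is of the moment at which its call begins. There is no depth.
- ctrl.sign_off(): hands the job in; it is judged then, once.
The state is a dict: "t": time; "joint_positions": joint angles; "qd": joint speeds; "joint_efforts": joint torques, N m; "tcp_pos": TCP position; "tool_rot": TCP orientation; "ft_force": force on the tool from outside, world axes, zero at the start; "torque": the same for the moment, N m; "grip_width": opening from 0.0 (shut) to 1.0 (fully open); "grasp_force": force on a finger pad.
Only numpy, scipy, OpenCV 4.12 (cv2) and the standard library are available. Lean on these libraries where they do the work, as an engineer would, in place of code of your own. Each camera call takes 0.05 s, during which the arm holds its last target. There are 200 camera calls.

## Task

Fit the red-handled crank onto the jack's square drive shaft and wind it clockwise until the top of the yellow lifting pad is level with the red pointer on the gauge post. Raise the pad only with the crank, leave the pointer where it is set, and leave the crank sitting down on the shaft when you let go.

Things in the scene. Friction and masses are not known exactly. Their poses are not given: they have to be found in the camera images.
- crank: Loose crank, about 230 g: blue flat arm (22 mm wide, top 36 mm above the bench), red upright round grip at one end, dark steel socket, open below, at the other; stands on the socket and a pin under the grip. Origin on the grip's axis at bench level, z up, x along the arm to the socket axis 70 mm away. Grip 24 mm in diameter, 38 to 96 mm above the origin.
- crank_grip (a joint): Spin of the red grip about its own upright axis, rad, endless, 0.04 N m of friction: the hand may keep its direction while the crank winds round, yet the arm keeps its direction while the crank is carried.
- crank_socket (a point): Centre of the socket's open mouth, on the crank's underside, 70 mm along the crank's x from its origin, at the origin's height. Socket 42 x 42 mm outside, square hole 22 x 22 mm with sides along the crank's x and y, 26 mm deep.
- jack: Green screw jack fixed to the bench, base 275 x 84 mm. Origin at bench level under the axis of the upright drive shaft, z up; x runs along the base from the drive shaft to the yellow round lifting pad (axis at 145 mm, 72 mm in diameter) and the gauge post (at 216 mm, 117 mm high). The crank sweeps clear of both.
- shaft_seat (a point): Centre of the shoulder at the foot of the drive shaft, 51 mm above the bench: the socket's mouth rests here when seated. The steel shaft above it is 18 x 18 mm square, 23 mm tall, its last 9 mm tapering to 8 mm; at the start its sides lie along the jack's x and y, so the crank fits in four directions (up to 15 degrees of play).
- jack_pad (a joint): Rise of the lifting pad in m: 0 at the start (lowest), at most 0.048. Turning the shaft clockwise seen from above raises it 8 mm per radian (50 mm per turn) against 0.1 N m of friction, once the play of the socket is taken up; it stays where it is left.
- pad_top (a point): Centre of the yellow pad's top face, 55 mm above the bench at the start.
- gauge_mark (a point): Tip of the red pointer on the gauge post, beside the pad's far rim, at the height that the pad's top shall reach: 20 to 34 mm above the pad's starting height.

How it is judged:
On the way, in this order (a step that is already met when the one before it is completed fails the run):
1. the crank is seated on the drive shaft, with the pad still low (horizontal distance between crank_socket and shaft_seat below 0.008 m and z of crank_socket in the frame of shaft_seat below 0.008 m and value of joint jack_pad below 0.008 m), for 0.1 s.
2. the crank, on the shaft, has wound the pad up level with the pointer (horizontal distance between crank_socket and shaft_seat below 0.01 m and z of pad_top in the frame of gauge_mark between -0.007 and 0.007 m), for 0.2 s.
At the end, for the whole second after the job is handed in: The pad's top is within 7 mm of the red pointer's height; the crank is released and at rest on the drive shaft, its socket within 10 mm of the shaft's axis and of the shoulder's height, and tilted less than 11 degrees (all of step 2 and z of crank_socket in the frame of shaft_seat below 0.01 m and angle between crank's own z axis and vertical below 0.2 rad and linear speed of crank below 0.02 m/s); the robot touches nothing.
It fails at once if the pad is raised more than 8 mm while the crank is not on the shaft (value of joint jack_pad above 0.008 m and (horizontal distance between crank_socket and shaft_seat above 0.015 m or z of crank_socket in the frame of shaft_seat above 0.018 m)).
It fails at once if the gauge pointer is shifted by more than 8 mm (distance of gauge_mark from where it was at the start of the episode above 0.008 m).
It also fails if it takes over 51 s, if anything falls off the work surface, if the arm or the gripper's body presses on something with over 40 N, if the wrist force passes 120 N, or if a joint passes its speed limit or range.

## Working session

There is one attempt and no reset: what is moved stays moved. The work goes in short steps, Python scripts to look and compute and a tool call to move; the robot and the scene stay as the last step left them, time stands still between calls to the robot, and variables do not carry over. Pictures are saved under pics/ and viewed, at most 10 in all, crops included, and the job is handed in when it is done.

Besides the shell and the picture viewer there is one more tool, called after "Call:" as name(argument=value, ...) on one line, values as JSON. drive_tool: Moves the arm, as the interface text tells. Its arguments: {"type":"object","properties":{"commands":{"type":"string"},"grip":{"type":"number"},"grip_force":{"type":"number"}},"required":["commands"]}

```bash
mkdir -p pics
cat > h.py <<'E'
import numpy as np, cv2
from station import ctrl
def snap(n,f=None):
    s=ctrl.snapshot(n)
    if f: cv2.imwrite('pics/'+f,s['image'])
    return s
def foc(s): return 240/np.tan(np.radians(s['vfov'])/2)
def ray(s,u,v):
    f=foc(s); d=np.array([(u-s['cx'])/f,(v-s['cy'])/f,1.]); P=np.array(s['pose'])
    return P[:3,3],P[:3,:3]@d
def onz(s,u,v,z):
    o,d=ray(s,u,v); return o+d*(z-o[2])/d[2]
def proj(s,p):
    P=np.array(s['pose']); q=P[:3,:3].T@(np.array(p)-P[:3,3]); f=foc(s)
    return np.array([s['cx']+f*q[0]/q[2],s['cy']+f*q[1]/q[2]])
def two(s1,p1,s2,p2):
    o1,d1=ray(s1,*p1);o2,d2=ray(s2,*p2)
    d1=d1/np.linalg.norm(d1); d2=d2/np.linalg.norm(d2)
    A=np.stack([d1,-d2],1); t=np.linalg.lstsq(A,o2-o1,rcond=None)[0]
    a=o1+t[0]*d1;b=o2+t[1]*d2
    return (a+b)/2,np.linalg.norm(a-b)
def mask(im,c):
    h=cv2.cvtColor(im,cv2.COLOR_BGR2HSV); H,S,V=cv2.split(h)
    r={'red':((H<8)|(H>172)),'blue':(H>100)&(H<130),'green':(H>45)&(H<90),'yellow':(H>20)&(H<35)}[c]
    return (r&(S>110)&(V>50)).astype(np.uint8)*255
def blobs(im,c,amin=15):
    n,l,st,ce=cv2.connectedComponentsWithStats(mask(im,c))
    return [(st[i].tolist(),ce[i].round(1).tolist()) for i in range(1,n) if st[i][4]>=amin]
E
python3 - <<'E'
from h import *
for n in ('scene','top'):
    s=snap(n,n+'1.png'); print(n,s['vfov'],s['cx'],s['cy'],np.round(s['pose'],3).tolist())
    for c in ('red','blue','green','yellow'): print(c,blobs(s['image'],c,30))
o=ctrl.get_obs(); print(o['tcp_pos'],np.round(o['tool_rot'],3).tolist(),o['t'],ctrl.tip_extent)
E
```

```text
scene 54.474656869320754 314.2324027095432 239.5203102303556 [[-0.723, -0.527, 0.446, 0.112], [-0.691, 0.56, -0.458, 0.664], [-0.009, -0.64, -0.769, 0.731], [0.0, 0.0, 0.0, 1.0]]
red [([600, 50, 23, 14, 131], [610.6, 56.5]), ([221, 211, 20, 11, 86], [229.3, 215.9]), ([373, 234, 15, 29, 294], [379.9, 248.7])]
blue [([451, 85, 11, 12, 82], [456.0, 90.3]), ([354, 259, 26, 23, 253], [365.8, 269.9])]
green []
yellow [([246, 204, 36, 29, 339], [264.3, 220.3])]
top 47.07327163871194 315.777224683828 231.69164738674107 [[0.018, -0.991, 0.133, 0.378], [-1.0, -0.021, -0.021, 0.297], [0.023, -0.133, -0.991, 0.913], [0.0, 0.0, 0.0, 1.0]]
red [([262, 127, 25, 16, 211], [273.2, 135.9]), ([358, 288, 18, 16, 180], [366.4, 295.5])]
blue [([321, 288, 37, 14, 437], [339.3, 294.2])]
green []
yellow [([290, 135, 31, 44, 165], [299.8, 161.6])]
[ 0.14497188 -0.53038753  0.24767268] [[0.965, 0.264, -0.0], [0.264, -0.965, 0.001], [-0.0, -0.001, -1.0]] 0.1 0.017
```

View pics/top1.png

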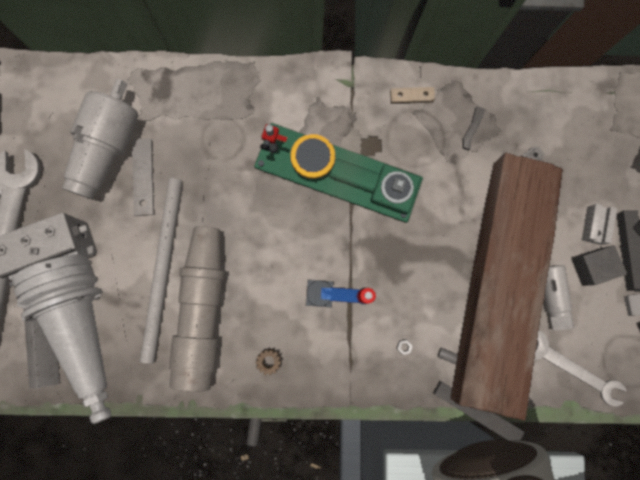

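View pics/scene1.png

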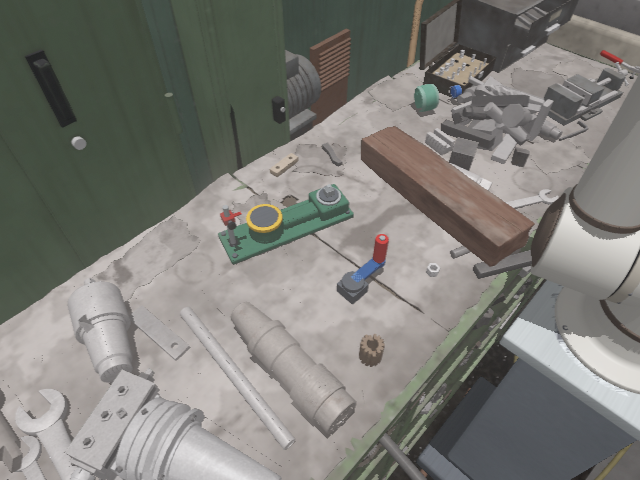

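The top view shows the crank's socket at about (320,293) and its grip at (367,296). The drive shaft is at (400,185), the pad at (312,157) and the pointer at (272,134). The scene view shows the same layout.

Run:
```python
from h import *
s=snap('top'); c=snap('scene')
P=lambda n,v:print(n,np.round(v,4))
im=s['image']
# top-cap of grip, light/dark; use red blob top view
P('grip@.096',onz(s,367.5,295.8,.096))
P('sock@.036',onz(s,320,293,.036))
# crank arm direction from blue mask
m=mask(im,'blue'); ys,xs=np.nonzero(m[270:320,300:400]); pts=np.array([onz(s,x+300,y+270,.036)[:2] for x,y in zip(xs,ys)])
vx=cv2.fitLine(pts.astype(np.float32),cv2.DIST_L2,0,.01,.01).ravel(); P('blue',vx)
# jack green: hue loose
h=cv2.cvtColor(im,cv2.COLOR_BGR2HSV); g=((h[...,0]>60)&(h[...,0]<95)&(h[...,1]>80)).astype(np.uint8)*255
g[:110]=0;g[230:]=0;g[:,:240]=0;g[:,440:]=0
g=cv2.morphologyEx(g,cv2.MORPH_CLOSE,np.ones((9,9)))
cn=max(cv2.findContours(g,0,2)[0],key=cv2.contourArea); r=cv2.minAreaRect(cn); print(r)
m=mask(im,'yellow');m[:110]=0;m[230:]=0;yx=np.nonzero(m); e=cv2.fitEllipse(np.stack(yx[::-1],1).astype(np.float32));print(e)
P('pad',onz(s,312.5,157,.055))
P('shaft@.074',onz(s,400,184.5,.074))
def crop(s,x,y,w,h,k): return cv2.resize(s['image'][y:y+h,x:x+w],None,fx=k,fy=k,interpolation=cv2.INTER_CUBIC)
a=crop(s,250,115,200,115,3); b=crop(s,300,270,200,60,3); 
cc=crop(c,210,175,200,130,3); 
cv2.imwrite('pics/c1.png',np.vstack([cv2.resize(x,None,fx=1,fy=1) for x in (a,b)])); cv2.imwrite('pics/c2.png',cc)
```

```text
grip@.096 [0.394  0.2018 0.096 ]
sock@.036 [0.3981 0.2702 0.036 ]
blue [0.0666 0.9978 0.3968 0.2398]
((338.330810546875, 172.275146484375), (161.23257446289062, 46.789058685302734), 19.767168045043945)
((312.71356201171875, 155.01373291015625), (42.868350982666016, 43.53645706176758), 119.67599487304688)
pad [0.6137 0.2865 0.055 ]
shaft@.074 [0.5677 0.1495 0.074 ]
```

View pics/c1.png

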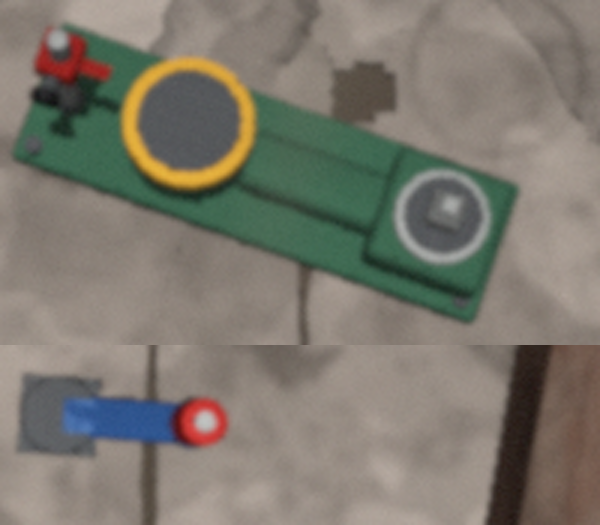

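View pics/c2.png

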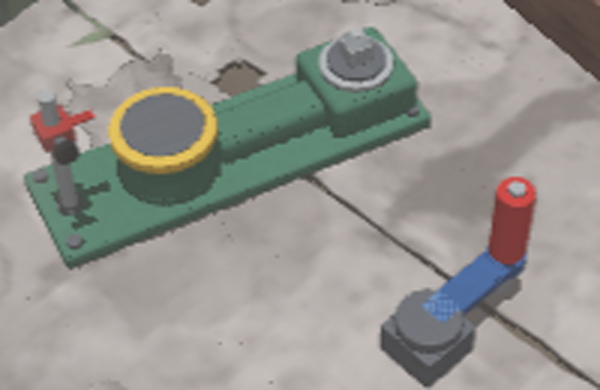

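The crops show the shaft top at (400.7,183) in the top view and (328.3,189) in the scene view. The pointer tip is at (286.7,139.3) and (241.3,213.7), and the grip cap at (368.3,295.7) and (382.3,237.3).

Run:
```python
from h import *
s=snap('top'); c=snap('scene')
for n,a,b in (('shaft',(400.7,183),(328.3,189)),('grip',(368.3,295.7),(382.3,237.3)),('pointer',(286.7,139.3),(241.3,213.7)),('sock',(320,293.3),(354,281)),('pad',(312.7,155),(264.4,216.7))):
    p,e=two(s,a,c,b); print(n,p.round(4),round(e,4))
print('ring',onz(s,397.3,187,.051).round(4),onz(c,328.5,195.5,.051).round(4), 'grip',onz(s,368.3,295.7,.096).round(4))
print('sock',onz(s,320,293.3,.036).round(4),'pad',onz(s,312.7,155,.055).round(4))
```

```text
shaft [0.5736 0.1458 0.0593] 0.0003
grip [0.3942 0.2011 0.0991] 0.0003
pointer [0.6327 0.327  0.0834] 0.0011
sock [0.3972 0.2697 0.0332] 0.0013
pad [0.6168 0.2858 0.0542] 0.0011
ring [0.5688 0.1498 0.051 ] [0.5662 0.1533 0.051 ] grip [0.3941 0.2007 0.096 ]
sock [0.3977 0.2702 0.036 ] pad [0.617  0.2862 0.055 ]
```

Call:
drive_tool(commands="0.0258 -0.0197 0 0;0.0258 -0.0197 0 0;0.0258 -0.0197 0 0;0.0258 -0.0197 0 0;0.0258 -0.0197 0 0;0.0258 -0.0197 0 0;0.0258 -0.0197 0 0;0.0258 -0.0197 0 0;0.0258 -0.0197 0 0;0.0258 -0.0197 0 0;0.0258 -0.0197 0 0;0.0258 -0.0197 0 0;0.0258 -0.0197 0 0;0.0258 -0.0197 0 0;0 0 0 0", grip=1)

```text
t: 1.55
tcp_pos: [0.423, -0.1658, 0.248]
tool_rot: [[0.964, 0.268, 0.001], [0.268, -0.964, 0.001], [0.001, -0.001, -1.0]]
ft_force: [-0.4, -1.4, -0.2]
grip_width: 0.999
grasp_force: 0.0
```

Run:
```python
from h import *
o=ctrl.get_obs(); print(o['t'],o['tcp_pos'],o['joint_positions'],np.round(o['tool_rot'],3).tolist(),o['ft_force'])
```

```text
1.55 [ 0.42296104 -0.16577891  0.2480015 ] [-3.74283408e-01 -1.40723767e-01 -4.72732326e-02  1.66413878e+00
  1.24973129e-03  2.49651044e+00] [[0.964, 0.268, 0.001], [0.268, -0.964, 0.001], [0.001, -0.001, -1.0]] [-0.39046996 -1.36267901 -0.22795977]
```

Call:
drive_tool(commands="0 0 0 -7;0 0 0 -7;0 0 0 -7;0 0 0 -7;0 0 0 -7;0 0 0 -7;0 0 0 -7;0 0 0 -7;0 0 0 -7;0 0 0 -7;0 0 0 -7;0 0 0 -7;0 0 0 -7;0 0 0 -7;0 0 0 -7;0 0 0 -7;0 0 0 -7;0 0 0 -7;0 0 0 -7;0 0 0 -7")

```text
t: 3.22
tcp_pos: [0.4205, -0.1696, 0.2483]
tool_rot: [[-0.911, 0.413, -0.0], [0.413, 0.911, -0.0], [-0.0, -0.0, -1.0]]
ft_force: [-0.4, -0.2, -0.9]
grip_width: 1.001
grasp_force: 0.0
```

Call:
drive_tool(commands="0 0 0 -5.4;0 0 0 -5.4;0 0 0 -5.4;0 0 0 -5.3;0.004 0.0304 0 0;0.004 0.0304 0 0;0.004 0.0304 0 0;0.004 0.0304 0 0;0.004 0.0304 0 0;0.004 0.0304 0 0;0.004 0.0304 0 0;0.004 0.0304 0 0;0.004 0.0304 0 0;0.004 0.0304 0 0;0.004 0.0304 0 0;0.004 0.0304 0 0;0 0 0 0")

```text
t: 4.63
tcp_pos: [0.3928, 0.2011, 0.2479]
tool_rot: [[-0.999, 0.053, -0.0], [0.053, 0.999, 0.001], [0.0, 0.001, -1.0]]
ft_force: [0.4, -0.5, -0.1]
grip_width: 0.999
grasp_force: 0.0
```

Run:
```python
from h import *
o=ctrl.get_obs(); print(o['t'],o['tcp_pos'],o['joint_positions'].round(3),np.round(o['tool_rot'],3).tolist())
s=snap('wrist','w1.png'); print(s['vfov'],np.round(s['pose'],3).tolist())
for c in('red','blue'): print(c,blobs(s['image'],c,60))
for p in ([.394,.201,.096],[.3977,.270,.036],[.568,.151,.051]): print(proj(s,p))
```

```text
4.6333 [0.39276937 0.20111747 0.24787393] [ 4.730e-01 -1.710e-01 -7.400e-02  1.668e+00  1.000e-03  5.250e-01] [[-0.999, 0.053, -0.0], [0.053, 0.999, 0.001], [0.0, 0.001, -1.0]]
60.811007354269044 [[0.053, 0.945, 0.322, 0.31], [0.999, -0.05, -0.017, 0.204], [0.0, 0.322, -0.947, 0.374], [0.0, 0.0, 0.0, 1.0]]
red [([296, 199, 33, 49, 1092], [311.9, 222.2])]
blue [([300, 195, 93, 28, 1536], [353.4, 208.6])]
[314.78889318 228.03142013]
[395.94548144 207.54845951]
[271.40328088 391.79382967]
```

View pics/w1.png

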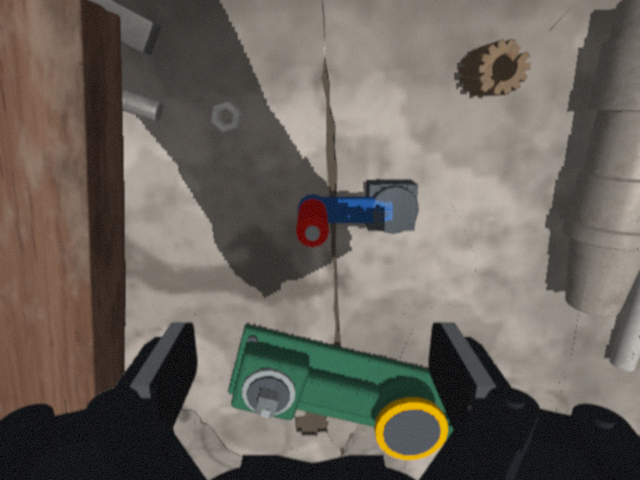

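The wrist view from about z = 0.37 shows the grip cap at (312.5,232) and the socket disc at (396,210). The shaft ring is at (270,394) and the pad at (411,429).

Run:
```python
from h import *
s=snap('wrist')
im=s['image']
print('grip',onz(s,312.5,232.5,.096).round(4),'sock',onz(s,396.5,210,.036).round(4),'ring',onz(s,270,394,.051).round(4),'shafttop',onz(s,266,404,.074).round(4))
m=mask(im,'yellow'); e=cv2.fitEllipse(np.stack(np.nonzero(m)[::-1],1).astype(np.float32)); print(e, onz(s,*e[0],.055).round(4))
m=mask(im,'blue'); ys,xs=np.nonzero(m); k=(xs>332)&(xs<368)
L=[];
for x in range(334,366):
    c=ys[xs==x]; L.append(onz(s,x,(c.min()+c.max())/2,.036)[:2])
v=cv2.fitLine(np.array(L,np.float32),cv2.DIST_L2,0,.01,.01).ravel(); print(v)
```

```text
grip [0.3973 0.1973 0.096 ] sock [0.3999 0.2685 0.036 ] ring [0.5706 0.1475 0.051 ] shafttop [0.5626 0.1469 0.074 ]
((441.4134521484375, 449.11798095703125), (55.25961685180664, 272.4855651855469), 124.55498504638672) [0.6423 0.3126 0.055 ]
[0.04650782 0.99891794 0.396972   0.2286483 ]
```

Call:
drive_tool(commands="-0.003 -0.002 0.022 0;0 0 0.022 0;0 0 0.022 0;0 0 0.022 0;0 0 0.022 0;0 0 0.022 0;0 0 0.022 0;0 0 0.021 0;0 0 0 0;0 0 0 0")

```text
t: 5.57
tcp_pos: [0.3958, 0.1942, 0.0731]
tool_rot: [[-0.998, 0.057, -0.001], [0.057, 0.998, -0.001], [0.001, -0.001, -1.0]]
ft_force: [0.7, 0.1, 0.7]
grip_width: 0.998
grasp_force: 0.0
```

Call:
drive_tool(commands="0 0 0 0;0 0 0 0;0 0 0 0;0 0 0 0;0 0 0 0;0 0 0 0;0 0 0 0;0 0 0 0;0 0 0 0;0 0 0 0;0 0 0 0;0 0 0 0", grip=0, grip_force=70)

```text
t: 6.57
tcp_pos: [0.3967, 0.1961, 0.0744]
tool_rot: [[-0.998, 0.056, 0.002], [0.056, 0.998, 0.001], [-0.002, 0.001, -1.0]]
ft_force: [0.1, 1.2, 5.3]
grip_width: 0.265
grasp_force: 68.4
```

Call:
drive_tool(commands="0 0 -0.01 0;0 0 -0.02 0;0 0 -0.02 0;0 0 -0.02 0;0 0 -0.02 0;0 0 -0.01 0;0 0 0 3.5;0 0 0 3.5;0 0 0 3.5;0 0 0 3.5;0 0 0 3.5;0 0 0 0;0 0 0 0")

```text
t: 7.65
tcp_pos: [0.3959, 0.1954, 0.173]
tool_rot: [[-0.936, 0.352, -0.001], [0.352, 0.936, -0.0], [0.0, -0.001, -1.0]]
ft_force: [-0.2, -0.3, -2.7]
grip_width: 0.268
grasp_force: 68.9
```

Run:
```python
from h import *
o=ctrl.get_obs(); print(o['t'],o['tcp_pos'],np.round(o['tool_rot'],3).tolist(),o['ft_force'])
s=snap('wrist'); t=snap('top'); c=snap('scene')
w=s['image']; a=t['image'][100:320,250:450]; b=c['image'][150:370,200:400]
k=lambda x,f:cv2.resize(x,None,fx=f,fy=f,interpolation=cv2.INTER_CUBIC)
cv2.imwrite('pics/m2.png',np.hstack([k(a,2),k(b,2)])); cv2.imwrite('pics/w2.png',w)
```

```text
7.65 [0.39592121 0.19537295 0.17303238] [[-0.936, 0.352, -0.001], [0.352, 0.936, -0.0], [0.0, -0.001, -1.0]] [-0.18841988 -0.25182715 -2.65553672]
```

View pics/w2.png

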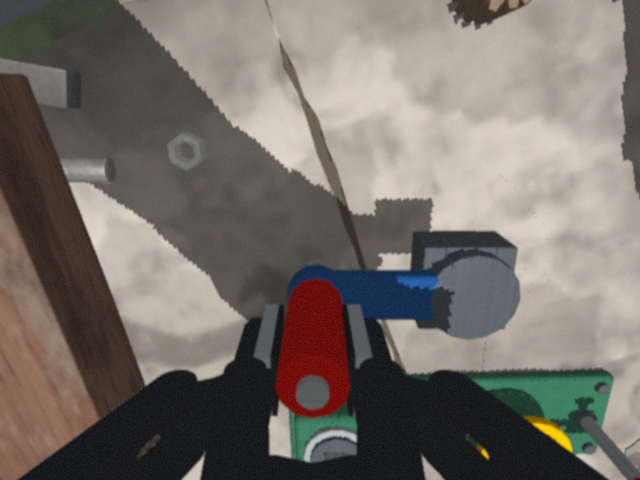

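The wrist view shows the crank hanging level from the grip. The arm is nearly along the closing line, and the socket disc is centred at about (475,293).

Run:
```python
from h import *
s=snap('wrist')
print('sock',onz(s,475,294,.135).round(4),'grip',onz(s,312,391,.195).round(4))
ps=[onz(s,*p,.135)[:2] for p in((340,271),(430,273),(350,317),(425,319))]
for a,b in((0,1),(2,3)): d=ps[b]-ps[a]; print(np.degrees(np.arctan2(d[1],d[0])))
```

```text
sock [0.4187 0.262  0.135 ] grip [0.3966 0.1935 0.195 ]
68.01489856102181
67.68061976782231
```

View pics/m2.png

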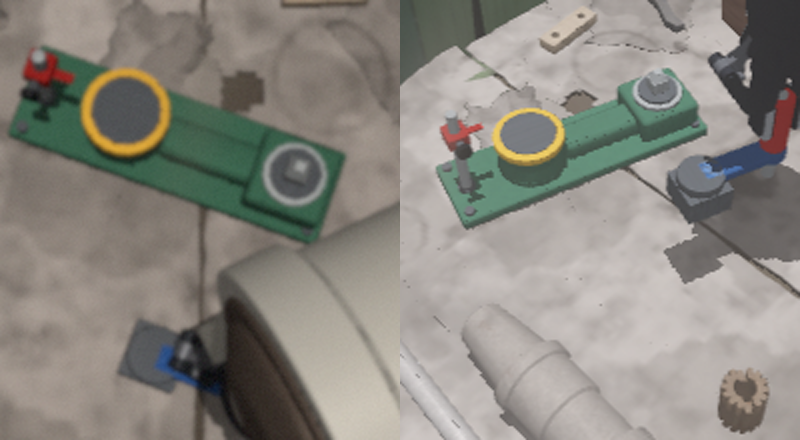

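The top and scene crops agree: the socket hangs level below the gripper and the jack is untouched.

Call:
drive_tool(commands="0 0 0 -2;-0.018 -0.0059 0 0;-0.018 -0.0059 0 0;-0.018 -0.0059 0 0;-0.018 -0.0059 0 0;-0.018 -0.0059 0 0;-0.018 -0.0059 0 0;-0.018 -0.0059 0 0;-0.018 -0.0059 0 0;-0.018 -0.0059 0 0;-0.018 -0.0059 0 0;0 0 0 0;0 0 0 0")

```text
t: 8.93
tcp_pos: [0.5479, 0.0814, 0.1728]
tool_rot: [[-0.947, 0.322, -0.001], [0.322, 0.947, -0.0], [0.001, -0.0, -1.0]]
ft_force: [-0.6, 0.3, -2.6]
grip_width: 0.262
grasp_force: 68.9
```

Run:
```python
from h import *
o=ctrl.get_obs(); print(o['t'],o['tcp_pos'],np.round(o['tool_rot'],3).tolist(),o['ft_force'])
s=snap('wrist'); t=snap('top'); c=snap('scene')
k=lambda x,f:cv2.resize(x,None,fx=f,fy=f,interpolation=cv2.INTER_CUBIC)
a=k(c['image'][150:270,280:400],3.33)[:400,:400]; b=k(s['image'][200:440,300:540],400/240)[:400,:400]
cv2.imwrite('pics/m3.png',np.hstack([a,b]))
```

```text
8.9333 [0.54788182 0.08136681 0.172775  ] [[-0.947, 0.322, -0.001], [0.322, 0.947, -0.0], [0.001, -0.0, -1.0]] [-0.59960033  0.28534532 -2.62531145]
```

View pics/m3.png

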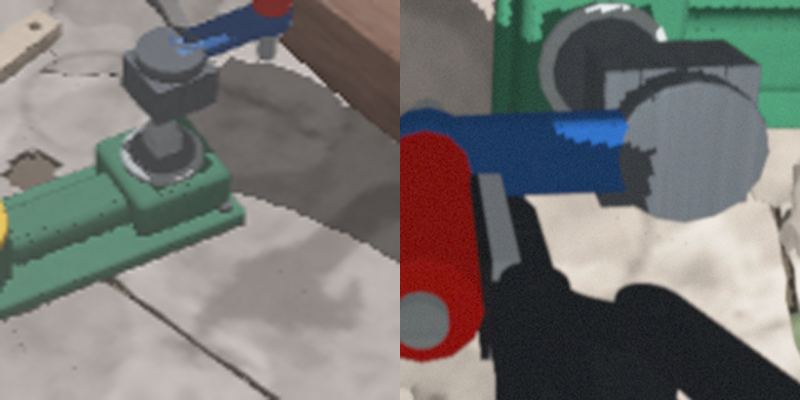

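The crops show the socket hovering over the shaft. The disc is at (331.7,165) in the scene view with the ring at (328.6,196.5). In the wrist view the disc is at (477,290) and the ring at about (426,243).

Run:
```python
from h import *
s=snap('wrist'); c=snap('scene')
for n,q,a,b in(('scene',c,(331.7,165),(328.6,196.5)),('wrist',s,(477,290),(426,243))):
    A=onz(q,*a,.1348);B=onz(q,*b,.051); print(n,A.round(4),B.round(4),(B-A).round(4))
    p=np.array([.5479,.0814,.1348])+.07*np.array([np.cos(np.radians(70)),np.sin(np.radians(70)),0])
    print(proj(q,p).round(1), 'predicted px of socket disc', p.round(4))
```

```text
scene [0.5615 0.1512 0.1348] [0.5641 0.1553 0.051 ] [ 0.0026  0.0041 -0.0838]
[329.2 161.5] predicted px of socket disc [0.5718 0.1472 0.1348]
wrist [0.566  0.1509 0.1348] [0.5725 0.1488 0.051 ] [ 0.0065 -0.0022 -0.0838]
[471.3 303.7] predicted px of socket disc [0.5718 0.1472 0.1348]
```

Run:
```python
from h import *
s=snap('wrist'); c=snap('scene')
print(two(s,(477,290),c,(331.7,165)), two(s,(426,243),c,(328.6,196.5)))
```

```text
(array([0.56395085, 0.15055609, 0.13478019]), np.float64(0.00393012730403684)) (array([0.57280216, 0.14926447, 0.04320077]), np.float64(0.006080573354170464))
```

Call:
drive_tool(commands="-0.0015 0.0015 0.007 0;0 0 0.007 0;0 0 0.006 0;0 0 0.004 0;0 0 0.003 0;0 0 0.003 0;0 0 0.003 0;0 0 0 0")

```text
t: 9.95
tcp_pos: [0.5496, 0.0827, 0.1398]
tool_rot: [[-0.947, 0.321, -0.0], [0.321, 0.947, -0.0], [0.0, -0.0, -1.0]]
ft_force: [0.7, 0.2, -3.5]
grip_width: 0.264
grasp_force: 69.1
```

Run:
```python
from h import *
o=ctrl.get_obs(); print(o['t'],o['tcp_pos'],o['ft_force'].round(2),o['torque'].round(3))
s=snap('wrist'); c=snap('scene')
k=lambda x,f:cv2.resize(x,None,fx=f,fy=f,interpolation=cv2.INTER_CUBIC)
a=k(c['image'][150:250,280:380],4); b=k(s['image'][200:440,300:540],400/240)[:400,:400]
cv2.imwrite('pics/m4.png',np.hstack([a,b]))
```

```text
9.95 [0.54957589 0.08274242 0.13981814] [ 0.72  0.23 -3.52] [-0.173  0.006 -0.021]
```

View pics/m4.png

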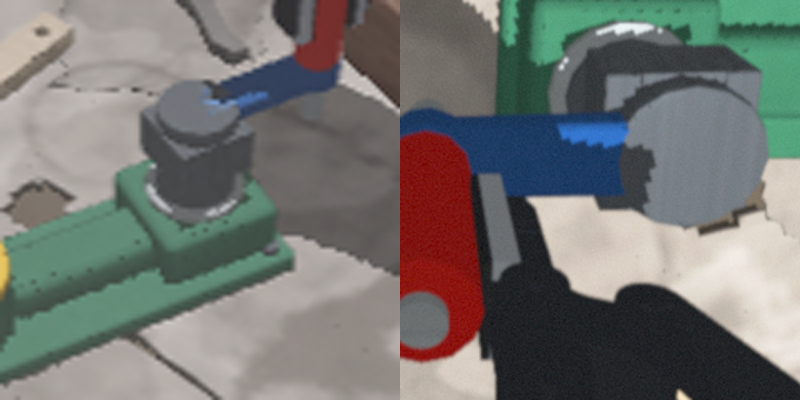

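The socket's mouth is now about 8 mm below the shaft's tip with no contact force, so the tip is inside the hole. I'll continue down.

Call:
drive_tool(commands="0 0 0.002 0;0 0 0.002 0;0 0 0.002 0;0 0 0 0")

```text
t: 10.38
tcp_pos: [0.5503, 0.0823, 0.136]
tool_rot: [[-0.947, 0.321, 0.003], [0.321, 0.947, -0.0], [-0.003, 0.001, -1.0]]
ft_force: [0.3, -0.1, -1.9]
grip_width: 0.264
grasp_force: 69.8
```

Call:
drive_tool(commands="0 0 0.002 0;0 0 0.001 0;0 0 0 0;0 0 0 0")

```text
t: 10.72
tcp_pos: [0.5494, 0.0829, 0.1307]
tool_rot: [[-0.947, 0.321, -0.001], [0.321, 0.947, 0.0], [0.001, -0.0, -1.0]]
ft_force: [0.5, -0.5, -2.8]
grip_width: 0.265
grasp_force: 69.5
```

Run:
```python
from h import *
o=ctrl.get_obs(); print(o['t'],o['tcp_pos'],o['ft_force'].round(2),o['torque'].round(3))
```

```text
10.7167 [0.54940525 0.08287378 0.13071604] [ 0.51 -0.53 -2.82] [-0.264  0.006  0.005]
```

Call:
drive_tool(commands="0 0 0.002 0;0 0 0.002 0;0 0 0.001 0;0 0 0 0;0 0 0 0")

```text
t: 11.13
tcp_pos: [0.5495, 0.0828, 0.1261]
tool_rot: [[-0.947, 0.321, -0.0], [0.321, 0.947, 0.0], [0.0, -0.0, -1.0]]
ft_force: [-0.1, -0.4, -3.1]
grip_width: 0.267
grasp_force: 69.5
```

Call:
drive_tool(commands="0 0 0.001 0;0 0 0.001 0;0 0 0 0;0 0 0 0")

```text
t: 11.47
tcp_pos: [0.5496, 0.0827, 0.1244]
tool_rot: [[-0.947, 0.321, 0.0], [0.321, 0.947, -0.0], [-0.0, 0.0, -1.0]]
ft_force: [-0.4, -2.3, -1.4]
grip_width: 0.262
grasp_force: 69.9
```

The crank is seated and a light contact force shows. I'll wind in 6° steps along the 70 mm circle while keeping the hand's direction, starting with 30°.

Call:
drive_tool(commands="0.0073 0.0005 0 0;0.0072 0.0013 0 0;0.0071 0.002 0 0;0.0068 0.0028 0 0;0.0065 0.0034 0 0;0 0 0 0")

```text
t: 11.97
tcp_pos: [0.5184, 0.1037, 0.1247]
tool_rot: [[-0.947, 0.321, -0.0], [0.321, 0.947, -0.001], [0.0, -0.001, -1.0]]
ft_force: [-5.8, -4.3, 3.9]
grip_width: 0.265
grasp_force: 69.8
```

Call:
drive_tool(commands="0.0061 0.0041 0 0;0.0056 0.0047 0 0;0.0051 0.0053 0 0;0.0045 0.0058 0 0;0.0039 0.0062 0 0;0.0032 0.0066 0 0;0 0 0 0")

```text
t: 12.55
tcp_pos: [0.5027, 0.1444, 0.1249]
tool_rot: [[-0.947, 0.32, -0.0], [0.32, 0.947, 0.001], [0.0, 0.0, -1.0]]
ft_force: [-5.8, -0.5, 7.0]
grip_width: 0.262
grasp_force: 70.3
```

Run:
```python
from h import *
o=ctrl.get_obs(); print(o['t'],o['tcp_pos'],o['ft_force'].round(2),o['torque'].round(3))
```

```text
12.55 [0.50268725 0.14439756 0.12488029] [-5.84 -0.52  6.97] [-0.233  1.114  0.044]
```

Call:
drive_tool(commands="0.0025 0.0069 0 0;0.0018 0.0071 0 0;0.001 0.0073 0 0;0.0003 0.0073 0 0;-0.0005 0.0073 0 0;-0.0013 0.0072 0 0;-0.002 0.0071 0 0;-0.0028 0.0068 0 0;0 0 0 0")

```text
t: 13.3
tcp_pos: [0.5236, 0.198, 0.1253]
tool_rot: [[-0.947, 0.32, 0.002], [0.32, 0.947, 0.001], [-0.002, 0.002, -1.0]]
ft_force: [0.0, -0.9, 6.9]
grip_width: 0.266
grasp_force: 69.8
```

Call:
drive_tool(commands="-0.0034 0.0065 0 0;-0.0041 0.0061 0 0;-0.0047 0.0056 0 0;-0.0053 0.0051 0 0;-0.0058 0.0045 0 0;-0.0062 0.0039 0 0;0 0 0 0")

```text
t: 13.88
tcp_pos: [0.562, 0.2177, 0.1254]
tool_rot: [[-0.947, 0.321, 0.002], [0.321, 0.947, 0.0], [-0.002, 0.001, -1.0]]
ft_force: [0.6, -1.8, 8.4]
grip_width: 0.264
grasp_force: 68.0
```

Run:
```python
from h import *
o=ctrl.get_obs(); print(o['t'],o['tcp_pos'],o['ft_force'].round(2),o['torque'].round(3))
c=snap('scene'); t=snap('top')
cv2.imwrite('pics/m5.png',np.hstack([cv2.resize(q['image'][y:y+110,x:x+110],None,fx=3.6,fy=3.6,interpolation=cv2.INTER_CUBIC) for q,x,y in((c,210,170),(t,250,110))]))
```

```text
13.8833 [0.56203919 0.21771029 0.12541674] [ 0.63 -1.85  8.41] [-1.072 -0.024 -0.016]
```

View pics/m5.png

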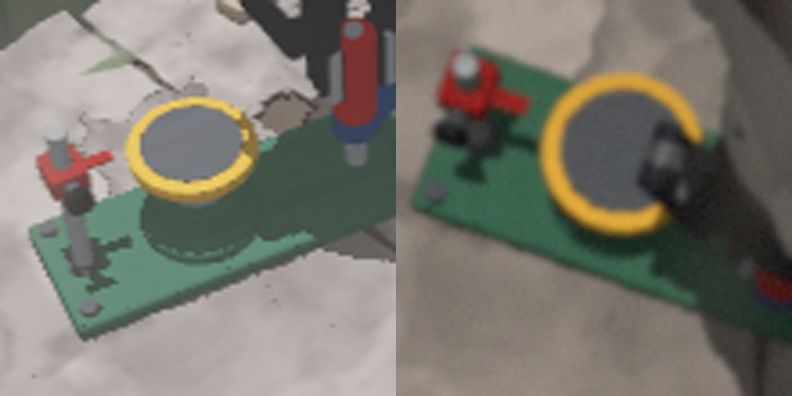

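The crops show the pad raised but still under the pointer. The pointer tip is at (240.8,213.3) in the scene view and (286.7,138.9) in the top view. I've used my picture allowance, so heights come from numbers from here on, using the jack's vertical mid-plane.

```bash
cat > pad.py <<'E'
from h import *
def pad(im):
    h=cv2.cvtColor(im,cv2.COLOR_BGR2HSV); m=((h[...,0]>15)&(h[...,0]<38)&(h[...,1]>90)).astype(np.uint8)*255
    m[:150]=0;m[300:]=0;m[:,:225]=0;m[:,:][:,320:]=0
    m=cv2.morphologyEx(m,cv2.MORPH_CLOSE,np.ones((3,3)))
    cs,hi=cv2.findContours(m,cv2.RETR_CCOMP,cv2.CHAIN_APPROX_NONE)
    hol=[c for c,q in zip(cs,hi[0]) if q[3]>=0 and cv2.contourArea(c)>150]
    return [cv2.fitEllipse(c) for c in hol]
def tip(im,x0,y0):
    m=mask(im,'red')[y0-15:y0+15,x0-15:x0+15]; ys,xs=np.nonzero(m); k=xs>=xs.max()-1
    return xs[k].mean()+x0-15, ys[k].mean()+y0-15
J=np.radians(70.2); n=np.array([-np.sin(J),np.cos(J),0])
def onplane(s,px,p0):
    o,d=ray(s,*px); return o+d*(n@(p0-o))/(n@d)
E
python3 - <<'E'
from pad import *
c=snap('scene'); t=snap('top')
a=cv2.imread('pics/scene1.png'); e0=pad(a); e1=pad(c['image']); print(e0,e1)
p0=np.array([.617,.286,.055])
tc=tip(c['image'],234,214); tt=tip(t['image'],280,137); print('tips',tc,tt,two(c,tc,t,tt))
print('tip0',tip(a,234,214))
print('pad0',onplane(c,e0[0][0],p0)); print('pad1',onplane(c,e1[0][0],p0)); print('tip',onplane(c,tc,p0))
E
```

```text
[((263.6499328613281, 216.21913146972656), (21.71779441833496, 29.10292625427246), 82.05242919921875)] [((262.6568603515625, 209.33261108398438), (21.685773849487305, 29.59040069580078), 81.63147735595703)]
tips (np.float64(239.4), np.float64(213.2)) (np.float64(285.42857142857144), np.float64(138.28571428571428)) (array([0.63411408, 0.32933447, 0.08540261]), np.float64(0.00010060637543034728))
tip0 (np.float64(239.25), np.float64(213.0))
pad0 [0.61718605 0.28651676 0.0556752 ]
pad1 [0.61722593 0.28662755 0.07539043]
tip [0.63290084 0.33016628 0.08695796]
```

The pad has risen 19.7 mm, and the pointer is about 30.5 mm above the start. About 10.8 mm, or 78°, remains. I'll do 66° and measure again.

Call:
drive_tool(commands="-0.0066 0.0032 0 0;-0.0069 0.0025 0 0;-0.0071 0.0018 0 0;-0.0073 0.001 0 0;-0.0073 0.0003 0 0;-0.0073 -0.0005 0 0;0 0 0 0")

```text
t: 14.67
tcp_pos: [0.6045, 0.2112, 0.1254]
tool_rot: [[-0.947, 0.321, 0.001], [0.321, 0.947, -0.0], [-0.001, 0.0, -1.0]]
ft_force: [-1.3, -4.0, 9.4]
grip_width: 0.265
grasp_force: 68.5
```

Call:
drive_tool(commands="-0.0072 -0.0013 0 0;-0.007 -0.002 0 0;-0.0068 -0.0027 0 0;-0.0065 -0.0034 0 0;-0.0061 -0.0041 0 0;0 0 0 0;0 0 0 0")

```text
t: 15.25
tcp_pos: [0.6312, 0.1876, 0.1254]
tool_rot: [[-0.947, 0.321, 0.001], [0.321, 0.947, -0.0], [-0.001, 0.0, -1.0]]
ft_force: [-3.7, -3.8, 7.8]
grip_width: 0.264
grasp_force: 68.5
```

Run:
```python
from pad import *
o=ctrl.get_obs(); print(o['t'],o['tcp_pos'],o['ft_force'].round(2))
c=snap('scene'); e1=pad(c['image']); p0=np.array([.617,.286,.055])
tc=tip(c['image'],234,214); print(e1,tc)
for e in e1: print(onplane(c,e[0],p0))
print(onplane(c,tc,p0))
```

```text
15.25 [0.63121777 0.18761248 0.1253894 ] [-3.67 -3.77  7.82]
[((262.38140869140625, 206.26019287109375), (21.832380294799805, 29.633888244628906), 81.62712860107422)] (np.float64(239.4), np.float64(213.2))
[0.6171309  0.28636359 0.08382044]
[0.63290084 0.33016628 0.08695796]
```

Call:
drive_tool(commands="-0.0056 -0.0047 0 0;-0.0051 -0.0053 0 0;-0.0025 -0.0027 0 0;0 0 0 0;0 0 0 0")

```text
t: 15.72
tcp_pos: [0.6393, 0.1718, 0.1252]
tool_rot: [[-0.947, 0.321, 0.0], [0.321, 0.947, 0.0], [0.0, 0.0, -1.0]]
ft_force: [-4.8, -2.4, 7.5]
grip_width: 0.264
grasp_force: 68.6
```

Run:
```python
from pad import *
o=ctrl.get_obs(); print(o['t'],o['tcp_pos'],o['ft_force'].round(2))
c=snap('scene'); t=snap('top'); e1=pad(c['image']); p0=np.array([.617,.286,.055])
tc=tip(c['image'],234,214); tt=tip(t['image'],280,137); print(e1,tc,tt,two(c,tc,t,tt))
for e in e1: print(onplane(c,e[0],p0))
```

```text
15.7167 [0.63930138 0.17177456 0.12524639] [-4.76 -2.42  7.51]
[((262.1454772949219, 205.64248657226562), (21.798437118530273, 29.87167739868164), 82.66629028320312)] (np.float64(239.25), np.float64(213.0)) (np.float64(285.42857142857144), np.float64(138.28571428571428)) (array([0.63405946, 0.32942277, 0.08601949]), np.float64(0.0004425867791179789))
[0.61723287 0.28664683 0.08566919]
```

Pad at 0.0857 against the pointer at 0.086: level. I'll release and back off straight up.

Call:
drive_tool(commands="0 0 0 0;0 0 0 0;0 0 0 0;0 0 0 0;0 0 0 0;0 0 0 0;0 0 0 0;0 0 0 0;0 0 0 0;0 0 0 0;0 0 0 0;0 0 0 0", grip=1)

```text
t: 16.82
tcp_pos: [0.6395, 0.1722, 0.1243]
tool_rot: [[-0.947, 0.321, 0.0], [0.321, 0.947, 0.0], [0.0, 0.0, -1.0]]
ft_force: [0.3, -0.7, 0.3]
grip_width: 0.998
grasp_force: 0.0
```

Call:
drive_tool(commands="0 0 -0.01 0;0 0 -0.02 0;0 0 -0.02 0;0 0 -0.02 0;0 0 -0.02 0;0 0 -0.02 0;0 0 -0.02 0;0 0 0 0;0 0 0 0;0 0 0 0")

```text
t: 17.65
tcp_pos: [0.6395, 0.1721, 0.254]
tool_rot: [[-0.947, 0.321, -0.0], [0.321, 0.947, -0.0], [0.0, -0.0, -1.0]]
ft_force: [-0.4, -0.2, -1.3]
grip_width: 1.0
grasp_force: 0.0
```

Run:
```python
from pad import *
o=ctrl.get_obs(); print(o['t'],o['tcp_pos'],o['ft_force'].round(2))
c=snap('scene'); w=snap('wrist'); e1=pad(c['image']); p0=np.array([.617,.286,.055])
for e in e1: print('pad',onplane(c,e[0],p0))
print(tip(c['image'],234,214))
for n,q in(('scene',c),('wrist',w)):
    for k in('red','blue'): print(n,k,blobs(q['image'],k,60))
    # expected: grip mid z .118, arm mid z .087
    print(proj(q,[.640,.1715,.118]).round(1),proj(q,[.605,.16,.087]).round(1))
```

```text
17.65 [0.63947916 0.17214427 0.25395757] [-0.41 -0.21 -1.31]
pad [0.61723287 0.28664683 0.08566919]
(np.float64(239.4), np.float64(213.2))
scene red [([600, 50, 23, 14, 131], [610.6, 56.5]), ([291, 146, 12, 28, 268], [296.2, 160.3]), ([221, 211, 20, 11, 87], [229.4, 215.9])]
scene blue [([451, 85, 11, 12, 80], [456.1, 90.3])]
[295.7 158.5] [312.4 175.3]
wrist red [([522, 128, 63, 36, 1295], [553.8, 144.8]), ([294, 207, 39, 58, 1567], [313.3, 234.3])]
wrist blue [([244, 140, 86, 80, 2217], [282.6, 180.8])]
[314.6 234. ] [283.7 181.8]
```

The crank stands where it should, upright and seated. The pad is level with the pointer and the pointer hasn't moved.

```bash
python3 -c "
from station import ctrl
print(ctrl.sign_off())"
```

```text
the job is handed in; nothing more can be done
None
```

The job is handed in: the crank is seated on the shaft and released, the pad's top measured 85.7 mm against the pointer's 86 mm, and the pointer had not moved; no verdict was returned.

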